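# Grade a scoop of limes on the sizing chute

### The arm

A 7-joint arm with a two-finger parallel gripper is mounted at the origin on the work surface. World frame = base frame: x ahead of the robot, y to its left, z up, the work surface at z = 0. Lengths are in m, angles in rad, forces in N, time in s.
With the tool pointing down it reaches from about 0.425 to 1.025 m from the base axis. Payload 3.6 kg.
Tool frame: the origin (TCP) lies at the very end of the fingers, on their centre line; the grasp point (between the pads) lies 19 mm behind it (env.grip_depth is the distance from the TCP to the grasp point, in m); y points along the fingers, z is the direction in which the jaws open and shut, and the axes are right-handed (so a half turn about y gives the same grasp; the last joint's range is limited). The gripper opens to 85 mm and grips with 20 to 120 N. Pads are 22 mm wide; open, the fingers measure 114 mm over their backs; the gripper's body (76 mm by 85 mm) begins 54 mm behind the grasp point. The pads swing forward as they close: fully open they stand 13 mm farther back than shut.
Start: joints at [1.044, 0.591, 0.048, 1.609, -0.033, 0.943, -0.034], TCP at [0.304, -0.658, 0.231] pointing down, gripper open.
Joint ranges: [-2.69, 2.69], [-0.47, 2.24], [-1.27, 1.36], [0.19, 2.51], [-1.53, 4.68], [0.08, 2.07], [-3.09, 3.09]. Speed limits (rad/s): [2.57, 2.57, 3.14, 3.14, 3.14, 3.14, 3.14].

### API

Orientations are given as a 3x3 rotation matrix whose columns are the frame's x, y, z axes.
In Python, from plant import sense, capture, job, models, env gives the robot as it stands.
- The arm moves only by the shell command python3 -m crank 'ROWS' [OPENING] [FORCE]. ROWS is a JSON object of lists of equal length, an entry for each row: "translation": the shift along the tool's x, y, z in cm, a list of three; "turn": the turn about the tool's y in units of 10 degrees (1.0 is 10 degrees). A call has 1 to 12 rows; each row is the pose to reach, as a shift and turn from the pose commanded when the call began, along the tool's axes at that moment; what a row does not reach only later rows make up. A row lasts 1/8 s, in which the tool goes at most 62.5 mm and 10.7 degrees, less where a joint would pass 70% of its speed; a pose out of reach is approached as far as the arm can. A call with a gripper value outside its range is refused whole. OPENING is the opening, from -1 (shut) to 1 (fully open), set as the call begins (- or left out, the last holds). The fingers move at their own pace and stop on an object; FORCE is the grip in N (left out, the last holds). Time passes only in rows, so rows that repeat a pose let the fingers close. It gives the time, the measured TCP pose, the force and the opening at its end, in the units of the state.
- sense(): the state, without advancing time (a new reading comes with each control period).
- capture(name): name is "scene" or "top" or "wrist"; returns a dict with "color" (400x640x3 uint8, red, green, blue), "depth" (400x640 float32, m along the optical axis (not along the pixel's ray), 0 where there is no reading), "mtx" (3x3 intrinsics, pixels), "D" ([k1, k2, p1, p2, k3] as OpenCV has them; the pictures are not rectified), "T" (4x4, takes a point from camera to world coordinates); the wrist camera has in their place "T_tool_cam" (4x4, takes a point from camera to tool coordinates, whose origin is the TCP and whose axes are the tool frame's). Camera axes: x right, y down, z forward; pixel columns grow to the right and rows downward; lengths in m; the calibration is good to about 2 mm. A picture is of the moment at which its call begins: read the wrist's pose just before it.
- job.sign_off(): hands the job in, once; it reports no verdict.
Trained networks look in a picture, given as the dict that the camera call returned (one of the last four; its "shot" number tells which), for a name from the list of things; names that differ only in an ending like _2 or _b are one class to them, and where a whole thing is asked for, a point or a joint stands for the part that bears it (a point fixed in the world has none). Each returns a list of dicts, best first, with "score" (0 to 1); they miss things now and then, are a little off and sometimes report something else, mostly with a low value. They report only what shows in the picture. A call takes as long as a camera call. They do not tell look-alikes from the thing itself.
- models.find_in(query, picture): "centre" ([x, y, z] in m, in world coordinates, good to about 4 mm: the middle of the surface that is visible of it).
- models.masks_of(query, picture): "region" (400x640 bool, what is visible of it).
The state is a dict: "clock": time; "joint_positions": joint angles; "joint_vel": joint speeds; "joint_torque": joint torques, N m; "ee_pos": TCP position; "orientation": TCP orientation; "contact_force": force on the tool from outside, world axes, zero at the start; "ft_torque": the same for the moment, N m; "grip_width": finger opening in m.
Only numpy, scipy, OpenCV 4.12 (cv2) and the standard library are available. Lean on these libraries where they do the work, as an engineer would, in place of code of your own. Each camera call takes 0.05 s, during which the arm holds its last target.

### The job

Grade the limes by size: pick up the steel scoop by its handle with the three limes in it, bring its mouth close above the feed tray at the high end of the sloping wooden sizer, and tip them out slowly enough that each lime rolls down, drops through the opening that matches its size and lodges in the compartment below it. Then set the empty scoop gently back down on the counter, resting level on its base. Do not spill a lime on the counter, and leave the mugs and the tumbler where they are.

Things in the scene. Friction and masses are not known exactly. Their poses are not given: they have to be found in the camera images.
- scoop_grip (a point): centre of the grasp on the scoop's level bar handle (20 mm wide, 16 mm high, 118 mm long). Axes of the scoop: x along the handle towards the mouth, y across, z up. On the counter it is 40 mm up; the bowl's back wall, 43 mm high, begins 45 mm ahead of it (+x) and the handle's free end is 72 mm behind it
- scoop_bowl (a point): middle of the scoop bowl's flat inside floor, 3 mm above its flat underside; 125 mm ahead of the grip point and 37 mm below it. Axes as scoop_grip
- scoop_mouth (a point): middle of the scoop's front edge, at the end of a 34 mm lip that slopes up 25 degrees from the floor and keeps the limes in; 236 mm ahead of the grip point and 23 mm below it. The limes roll out once the scoop is tipped nose down by more than about 25 degrees; 40 degrees empties it. Tipped in a rush (30 degrees a second), a lime can fly past its slot. Axes as scoop_grip
- lime_small_center (a point): centre of the small lime, a firm round green fruit 32 mm in diameter, about 18 g, that rolls easily; at the start it lies on the scoop's floor, in any of three places one behind the other
- lime_medium_center (a point): centre of the medium lime, a firm round green fruit 44 mm in diameter, about 45 g, that rolls easily; at the start it lies on the scoop's floor, in any of three places one behind the other
- lime_large_center (a point): centre of the large lime, a firm round green fruit 56 mm in diameter, about 90 g, that rolls easily; at the start it lies on the scoop's floor, in any of three places one behind the other
- sizer: wooden lime sizer, fixed to the counter, 376 mm long, 98 mm wide: a shallow V-shaped chute between side boards that falls 14 degrees along its +x, with a feed tray at the high end, then two slots and an end opening, each wider than the one before, over three compartments. Origin under its middle at counter height; x horizontal and downhill, y across, z up
- sizer_feed (a point): aim point for the limes: on the middle line of the feed tray's V-shaped floor, 125 mm above the counter, 45 mm downhill of the tray's back plate. The sheet-metal tray is 95 mm long; its flared sides are 68 mm apart at the floor and 120 mm at the top, 166 mm above the counter; the low back plate, 90 mm wide, ends 162 mm above the counter, so the scoop can come in over it. Axes as the sizer
- bay1 (a point): middle of the floor of the first (upper) compartment, 42 mm above the counter, under the chute's first slot, 36 mm wide and 85 mm long; 92 mm downhill of sizer_feed. For the small lime. Compartments are 68 mm wide inside, their floors lean a little, and they are open to view on the +y side above a low sill. Axes as the sizer
- bay2 (a point): middle of the floor of the second compartment, 18 mm above the counter, under the second slot, 48 mm wide and 95 mm long; 182 mm downhill of sizer_feed. For the medium lime. Axes as the sizer
- bay3 (a point): middle of the floor of the last compartment, 18 mm above the counter, under the opening at the low end, 68 mm wide and 85 mm long; 272 mm downhill of sizer_feed. For the large lime. Axes as the sizer
- scoop: scoop of sheet steel, about 200 g, lying on the counter with its mouth towards the sizer; bowl 160 mm long, 70 mm wide outside, 64 mm inside, side walls 39 mm high; origin under scoop_bowl on its underside, axes as scoop_grip
- mug_a_center (a point): middle of a white enamel mug, 82 mm across, 80 mm high, handle to its +y; bystander
- mug_b_center (a point): middle of the other enamel mug, same size; bystander
- tumbler_center (a point): middle of a glass tumbler, 68 mm across at the rim, 105 mm high; bystander
Things that resemble listed ones, but are neither listed nor needed, are in the scene too. What is shaped like the part that bears lime_medium_center but blue or orange is not meant.

How it is judged:
On the way, in this order (a step that is already met when the one before it is completed fails the run):
1. the scoop is lifted clear of the counter with all three limes still in it (height (world z) of scoop_bowl above 0.06 m and x of lime_small_center in the frame of scoop_bowl between -0.09 and 0.09 m and y of lime_small_center in the frame of scoop_bowl between -0.035 and 0.035 m and z of lime_small_center in the frame of scoop_bowl between 0 and 0.05 m and x of lime_medium_center in the frame of scoop_bowl between -0.09 and 0.09 m and y of lime_medium_center in the frame of scoop_bowl between -0.035 and 0.035 m and z of lime_medium_center in the frame of scoop_bowl between 0 and 0.05 m and x of lime_large_center in the frame of scoop_bowl between -0.09 and 0.09 m and y of lime_large_center in the frame of scoop_bowl between -0.035 and 0.035 m and z of lime_large_center in the frame of scoop_bowl between 0 and 0.05 m), for 0.2 s.
2. the scoop is tipped, nose down, with its mouth close above the feed tray (angle between scoop_bowl's own z axis and vertical above 0.2 rad and x of scoop_mouth in the frame of sizer_feed between -0.07 and 0.07 m and y of scoop_mouth in the frame of sizer_feed between -0.06 and 0.06 m and z of scoop_mouth in the frame of sizer_feed between -0.02 and 0.1 m), for 0.1 s.
3. each lime has dropped into the compartment of its size (x of lime_small_center in the frame of bay1 between -0.0425 and 0.0425 m and y of lime_small_center in the frame of bay1 between -0.034 and 0.034 m and z of lime_small_center in the frame of bay1 between 0 and 0.031 m and x of lime_medium_center in the frame of bay2 between -0.0475 and 0.0475 m and y of lime_medium_center in the frame of bay2 between -0.034 and 0.034 m and z of lime_medium_center in the frame of bay2 between 0 and 0.037 m and x of lime_large_center in the frame of bay3 between -0.0425 and 0.0425 m and y of lime_large_center in the frame of bay3 between -0.034 and 0.034 m and z of lime_large_center in the frame of bay3 between 0 and 0.043 m), for 0.3 s.
At the end, for the whole second after the job is handed in: Small lime inside the first compartment, medium in the second, large in the last, each down on the floor (centre at most about 15 mm above rest height); the empty scoop rests on its base on the counter, level within 4 degrees and still (all of step 3 and height (world z) of scoop_bowl below 0.009 m and angle between scoop_bowl's own z axis and vertical below 0.07 rad and linear speed of scoop below 0.03 m/s); the robot touches nothing.
It fails at once if a lime falls on the counter ((height (world z) of lime_small_center below 0.022 m and horizontal distance between lime_small_center and scoop_bowl above 0.125 m) or (height (world z) of lime_medium_center below 0.028 m and horizontal distance between lime_medium_center and scoop_bowl above 0.125 m) or (height (world z) of lime_large_center below 0.034 m and horizontal distance between lime_large_center and scoop_bowl above 0.125 m)).
It fails at once if the scoop is dropped or banged down (faster than 0.5 m/s within 30 mm of the counter) (height (world z) of scoop_bowl below 0.033 m and linear speed of scoop above 0.5 m/s).
It fails at once if a mug or the tumbler is shifted by more than 30 mm or tipped (distance of any of mug_a_center, mug_b_center, tumbler_center from where it was at the start of the episode above 0.03 m or angle between any of mug_a_center, mug_b_center, tumbler_center's own z axis and vertical above 0.35 rad).
It also fails if it takes over 48 s, if anything falls off the work surface, if the arm or the gripper's body presses on something with over 40 N, if the wrist force passes 120 N, or if a joint passes its speed limit or range.

## Working session

There is one attempt and no reset: what is moved stays moved. The work goes in short steps, Python scripts to look and compute and a shell command to move; the robot and the scene stay as the last step left them, time stands still between calls to the robot, and variables do not carry over. Pictures are saved under pics/ and viewed, and the job is handed in when it is done.

```bash
ls -la; mkdir -p pics; python3 - <<'E'
from plant import sense, capture, job, models, env
import cv2,numpy as np
s=sense(); print(s)
print([a for a in dir(env) if a[0]!='_'], env.grip_depth)
for n in ["scene","top","wrist"]:
    c=capture(n); cv2.imwrite(f"pics/{n}0.png",c["color"][:,:,::-1]); 
    if n!="wrist": print(n,c["T"].round(3).tolist())
    else: print(c["T_tool_cam"].round(3).tolist())
    for q in ["scoop","lime_small_center","sizer","mug_a_center","tumbler_center"]:
        for d in models.find_in(q,c): print(n,q,np.round(d["centre"],3),round(d["score"],2))
E
```

```text
total 12
drwxr-xr-x  3 agent agent 4096 Dec  7 00:43 .
drwxr-xr-x 23 root  root  4096 Dec  7 00:43 ..
drwxr-xr-x  2 agent agent 4096 Dec  7 00:43 pics
{'clock': 0.0, 'joint_positions': array([ 1.04451429,  0.59211507,  0.0482761 ,  1.60979105, -0.03329659,
        0.94266071, -0.03367573]), 'joint_vel': array([-0.00047281, -0.0001719 ,  0.00018595,  0.00161486,  0.00038086,
        0.00057136,  0.00044179]), 'joint_torque': array([ 1.65090737e-04, -5.48697424e+01,  1.54651690e+00, -1.98124892e+01,
        9.41921433e-03,  8.95285048e-03, -4.29548365e-06]), 'ee_pos': array([ 0.30375076, -0.65742519,  0.23015493]), 'orientation': array([[-9.07748998e-01, -1.01142971e-03,  4.19512494e-01],
       [-4.19513698e-01,  1.91987650e-03, -9.07746975e-01],
       [ 1.12710079e-04, -9.99997646e-01, -2.16707459e-03]]), 'contact_force': array([-0.05265513, -0.48241306,  0.45096133]), 'ft_torque': array([-0.03423916, -0.04667576, -0.02842451]), 'grip_width': 0.08557141763181236}
['PlanningError', 'grip_depth'] 0.0187
scene [[0.895, 0.352, -0.272, 0.769], [0.445, -0.72, 0.533, -0.377], [-0.008, -0.599, -0.801, 0.715], [0.0, 0.0, 0.0, 1.0]]
scene scoop [0.436 0.266 0.022] 0.67
scene lime_small_center [0.447 0.251 0.03 ] 0.52
scene sizer [ 0.483 -0.167  0.074] 0.81
scene mug_a_center [ 0.708 -0.214  0.022] 0.74
scene tumbler_center [0.748 0.003 0.067] 0.9
top [[0.013, -0.995, 0.098, 0.458], [-1.0, -0.013, 0.005, 0.055], [-0.004, -0.098, -0.995, 1.012], [0.0, 0.0, 0.0, 1.0]]
top scoop [0.435 0.272 0.007] 0.61
top sizer [ 0.487 -0.125  0.102] 0.93
top mug_a_center [ 0.713 -0.226  0.036] 0.62
top mug_a_center [0.441 0.298 0.042] 0.4
top tumbler_center [ 0.762 -0.012  0.06 ] 0.62
[[-0.001, 0.952, 0.307, -0.079], [-0.0, -0.307, 0.952, -0.143], [1.0, 0.0, 0.0, 0.0], [0.0, 0.0, 0.0, 1.0]]
```

View pics/scene0.png

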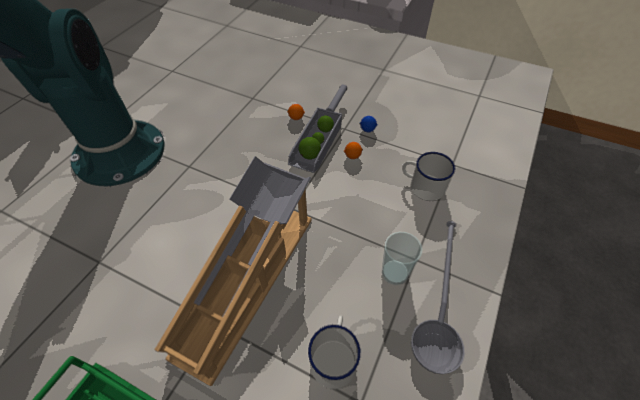

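View pics/top0.png

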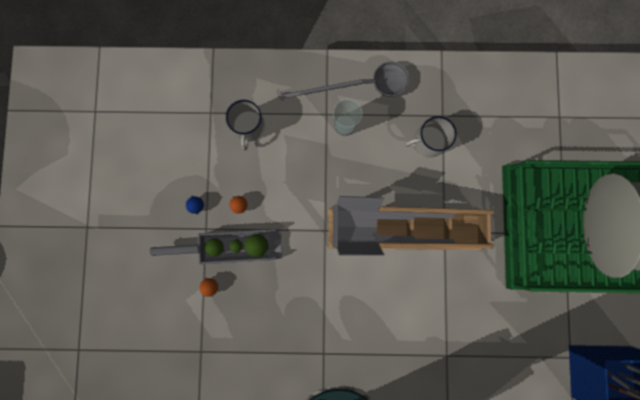

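The top view shows the scoop with its bar handle at px x 152–200, y 250 and its bowl at 200–282. The limes inside it, from the handle to the mouth, are medium (213,247), small (236,245) and large (256,245). The sizer's feed tray is at (358,225), sloping to the right. The strainer/ladle at (390,80) is a look-alike, as are the blue (195,205) and orange (238,205), (208,287) balls. Next I'll zoom in and measure.

```bash
cat > h.py <<'E'
from plant import sense, capture, job, models, env
import cv2,numpy as np
def cloud(c,T=None):
    h,w=c["depth"].shape
    u,v=np.meshgrid(np.arange(w),np.arange(h))
    p=cv2.undistortPoints(np.stack([u,v],-1).reshape(-1,1,2).astype(np.float64),c["mtx"],c["D"]).reshape(h,w,2)
    d=c["depth"]; P=np.dstack([p*d[...,None],d])
    T=c["T"] if T is None else T
    return P@T[:3,:3].T+T[:3,3]
def wT(s,c):
    T=np.eye(4);T[:3,:3]=s["orientation"];T[:3,3]=s["ee_pos"];return T@c["T_tool_cam"]
E
python3 - <<'E'
from h import *
c=capture("top"); W=cloud(c); np.save("top.npy",W)
im=c["color"][180:310,130:510,::-1]; cv2.imwrite("pics/topz.png",cv2.resize(im,None,fx=2,fy=2,interpolation=cv2.INTER_CUBIC))
dz=(np.clip(W[180:310,130:510,2],0,0.2)*1270).astype(np.uint8); cv2.imwrite("pics/topd.png",cv2.resize(cv2.applyColorMap(dz,cv2.COLORMAP_JET),None,fx=2,fy=2,interpolation=cv2.INTER_NEAREST))
for q in ["scoop","sizer","lime_small_center","mug_a_center","tumbler_center"]:
    for m in models.masks_of(q,c):
        r=m["region"]; v,u=np.nonzero(r); print(q,round(m["score"],2),u.min(),u.max(),v.min(),v.max(),r.sum(), W[r].mean(0).round(3))
# handle points
for u in range(150,204,4):
    col=W[235:262,u]; k=(col[:,2]>0.025); print(u,k.sum(),col[k].mean(0).round(4) if k.any() else None, np.nonzero(k)[0]+235 if k.any() else '')
E
```

```text
scoop 0.93 148 282 228 264 2402 [0.439 0.271 0.025]
scoop 0.22 329 493 196 255 7447 [ 0.488 -0.14   0.093]
sizer 0.66 329 493 196 256 7510 [ 0.488 -0.141  0.092]
mug_a_center 0.79 405 456 115 157 1414 [ 0.711 -0.223  0.037]
tumbler_center 0.72 334 362 99 136 856 [ 0.751 -0.01   0.059]
150 8 [0.4307 0.3982 0.1677] [245 248 249 250 251 252 253 254]
154 9 [0.4269 0.4383 0.0459] [247 248 249 250 251 252 253 254 255]
158 8 [0.4282 0.4284 0.0474] [247 248 249 250 251 252 253 254]
162 8 [0.4284 0.4188 0.048 ] [247 248 249 250 251 252 253 254]
166 9 [0.4296 0.4101 0.0465] [246 247 248 249 250 251 252 253 254]
170 9 [0.4297 0.4007 0.0466] [246 247 248 249 250 251 252 253 254]
174 9 [0.4298 0.3916 0.0457] [246 247 248 249 250 251 252 253 254]
178 8 [0.4312 0.3819 0.047 ] [246 247 248 249 250 251 252 253]
182 9 [0.4353 0.3378 0.1529] [245 246 247 248 249 250 251 252 253]
186 9 [0.4325 0.3637 0.0454] [245 246 247 248 249 250 251 252 253]
190 9 [0.4327 0.3539 0.0467] [245 246 247 248 249 250 251 252 253]
194 8 [0.434  0.3442 0.048 ] [245 246 247 248 249 250 251 252]
198 16 [0.4407 0.3356 0.0467] [235 236 237 238 239 244 245 246 247 248 249 250 251 252 253 261]
202 25 [0.4336 0.3308 0.0292] [235 236 237 238 239 242 243 244 245 246 247 248 249 250 251 252 253 254
 255 256 257 258 259 260 261]
```

```bash
python3 - <<'E'
import cv2,numpy as np
a=cv2.imread("pics/topz.png");b=cv2.imread("pics/topd.png");cv2.imwrite("pics/topzd.png",np.vstack([a,b]))
E
```

```text
(no output)
```

View pics/topzd.png

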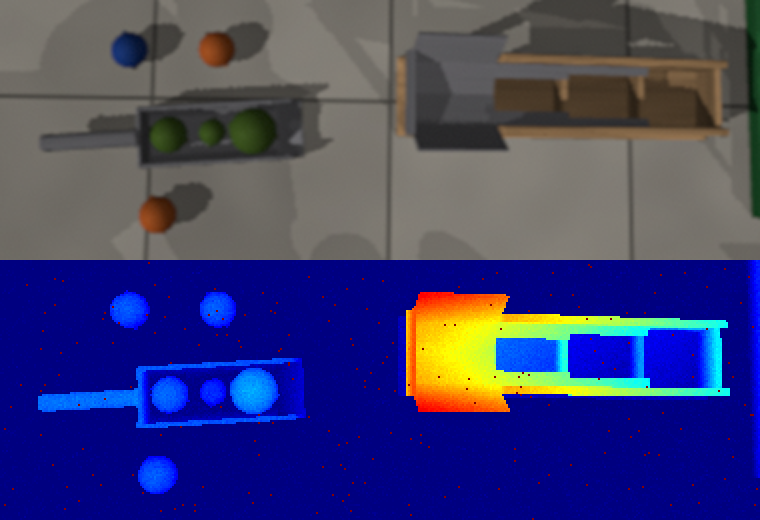

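The crops agree: steel scoop with bar handle and three green limes; the sizer's tray is at left and the openings to the right. Now I'll fit the axes.

```bash
python3 - <<'E'
from h import *
W=np.load("top.npy")
def rows(u0,u1,v0,v1,zmin,zmax):
    out=[]
    for u in range(u0,u1):
        col=W[v0:v1,u]; k=(col[:,2]>zmin)&(col[:,2]<zmax)
        if k.sum()>3: out.append(((col[k,0].min()+col[k,0].max())/2,np.median(col[k,1]),col[k,0].ptp() if hasattr(col,'ptp') else np.ptp(col[k,0])))
    return np.array(out)
r=rows(152,196,235,262,0.035,0.055); p=np.polyfit(r[:,1],r[:,0],1); print("handle",p, r[:,1].max(), r[:,2].mean())
r=rows(204,270,225,270,0.025,0.06); p2=np.polyfit(r[:,1],r[:,0],1); print("bowl",p2,np.polyval(p2,.26),np.polyval(p,.26),r[:,2].mean())
# mouth end of lip & back wall
for u in list(range(196,204))+list(range(272,288,1)): print(u,W[238:252,u,2].round(3).tolist()[::3], W[245,u].round(3))
for a,b,n in [(338,382,"tray"),(390,488,"boards")]:
    r=rows(a,b,185,265,0.06,0.19); q=np.polyfit(r[:,1],r[:,0],1); res=r[:,0]-np.polyval(q,r[:,1]); k=abs(res)<.004
    q=np.polyfit(r[k,1],r[k,0],1); print(n,q,np.polyval(q,-.04),np.polyval(q,-.2),r[:,2].mean())
for v in (215,225,235): print([(u,W[v,u].round(3).tolist()) for u in range(322,392,3)])
print([(u,W[225,u].round(3).tolist()) for u in range(476,500,2)])
E
```

```text
handle [-0.07279679  0.45887876] 0.44280283344971283 0.01769283926116372
bowl [-0.07137398  0.45832622] 0.43976898220361627 0.4399515906947062 0.07008017060159517
196 [-0.001, -0.001, -0.002, 0.046, 0.049] [0.442 0.341 0.046]
197 [-0.0, 0.0, 0.044, 0.052, 0.051] [0.442 0.337 0.05 ]
198 [0.041, -0.002, 0.046, 0.049, 0.048] [0.442 0.335 0.05 ]
199 [0.045, 0.042, 0.045, 0.042, 0.046] [0.442 0.334 0.045]
200 [0.044, 0.044, 0.046, 0.044, 0.043] [0.442 0.332 0.042]
201 [0.035, 0.032, 0.034, 0.036, 0.037] [0.442 0.332 0.035]
202 [0.027, 0.024, 0.026, 0.029, 0.029] [0.442 0.332 0.028]
203 [0.014, 0.02, 0.018, 0.019, 0.02] [0.442 0.332 0.018]
272 [0.008, 0.007, 0.007, 0.003, 0.004] [0.444 0.167 0.007]
273 [0.007, 0.007, 0.009, 0.007, 0.008] [0.444 0.164 0.005]
274 [0.007, 0.009, 0.013, 0.007, 0.009] [0.444 0.161 0.01 ]
275 [0.01, 0.01, 0.011, 0.012, 0.013] [0.444 0.159 0.008]
276 [0.011, 0.01, 0.009, 0.013, 0.008] [0.444 0.156 0.012]
277 [0.012, 0.011, 0.011, 0.016, 0.014] [0.444 0.154 0.008]
278 [0.012, 0.015, 0.014, 0.015, 0.014] [0.444 0.152 0.012]
279 [0.017, 0.015, 0.012, 0.015, 0.014] [
[... 2555 characters left out ...]
, (361, [0.47, -0.037, 0.127]), (364, [0.47, -0.044, 0.123]), (367, [0.47, -0.051, 0.124]), (370, [0.47, -0.058, 0.12]), (373, [0.47, -0.064, 0.118]), (376, [0.47, -0.071, 0.116]), (379, [0.47, -0.078, 0.116]), (382, [0.471, -0.096, 0.04]), (385, [0.471, -0.103, 0.043]), (388, [0.472, -0.11, 0.039]), (391, [0.472, -0.118, 0.038])]
[(476, [0.499, -0.327, 0.016]), (478, [0.499, -0.331, 0.018]), (480, [0.498, -0.331, 0.031]), (482, [0.498, -0.331, 0.043]), (484, [0.498, -0.332, 0.051]), (486, [0.497, -0.332, 0.064]), (488, [0.497, -0.333, 0.073]), (490, [0.497, -0.338, 0.071]), (492, [0.5, -0.372, 0.001]), (494, [0.5, -0.378, -0.001]), (496, [0.5, -0.383, -0.002]), (498, [0.5, -0.388, -0.001])]
```

```bash
cat >> h.py <<'E'
def rel(target,yaw=None):
    "world target of TCP, yaw of tool z (deg) -> shift cm along tool axes, turn units"
    s=sense();R=s["orientation"];d=R.T@(np.array(target)-s["ee_pos"])*100
    t=0
    if yaw is not None:
        a=np.degrees(np.arctan2(R[1,2],R[0,2])); t=-(((yaw-a)+180)%360-180)/10
    return d.round(2),round(t,2)
E
python3 -m crank '{"translation":[[-41.2,-5,-42.3],[-41.2,-5,-42.3],[-41.2,-5,-42.3],[-41.2,-5,-42.3],[-41.2,-5,-42.3],[-41.2,-5,-42.3],[-41.2,-5,-42.3],[-41.2,-5,-42.3],[-41.2,-5,-42.3],[-41.2,-5,-42.3]],"turn":[-1,-2,-3,-4,-5,-6,-6.9,-6.9,-6.9,-6.9]}' 1 20
python3 -c "
from h import *
print(rel([.4314,.378,.16],4.16), sense()['joint_positions'].round(2))"
```

```text
clock: 2.45
ee_pos: [0.502, -0.0972, 0.2822]
orientation: [[0.072, 0.002, 0.997], [-0.997, 0.001, 0.072], [-0.001, -1.0, 0.002]]
contact_force: [0.4, -0.3, -0.9]
grip_width: 0.0853
(array([-47.89,  12.25,  -3.67]), np.float64(-0.01)) [ 0.44  0.28 -0.41  2.02  0.14  0.87  0.02]
```

```bash
python3 -m crank '{"translation":[[-12,0,-1],[-24,4,-2],[-36,8,-3],[-47.9,12.2,-3.7],[-47.9,12.2,-3.7],[-47.9,12.2,-3.7],[-47.9,12.2,-3.7],[-47.9,12.2,-3.7],[-47.9,12.2,-3.7],[-47.9,12.2,-3.7]],"turn":[0,0,0,0,0,0,0,0,0,0]}'
python3 - <<'E'
from h import *
s=sense();c=capture("wrist");T=wT(s,c);W=cloud(c,T);np.save("wr.npy",W)
cv2.imwrite("pics/w1.png",c["color"][:,:,::-1]); print(s["ee_pos"])
c=capture("top");W2=cloud(c)
# wrist: handle points
k=(W[...,2]>.034)&(W[...,2]<.055)&(abs(W[...,0]-.43)<.04)&(W[...,1]>.345)&(W[...,1]<.5)
P=W[k];print(len(P),P.min(0),P.max(0))
for y in np.arange(.34,.46,.01):
    q=P[abs(P[:,1]-y)<.003]
    if len(q)>5: print(y.round(2),len(q),np.percentile(q,[3,97],axis=0)[:,0].round(4),q[:,2].mean().round(4))
E
```

```text
clock: 3.7
ee_pos: [0.432, 0.3737, 0.1591]
orientation: [[0.067, -0.0, 0.998], [-0.998, -0.001, 0.067], [0.001, -1.0, -0.0]]
contact_force: [0.7, -2.1, -0.2]
grip_width: 0.0856
[0.43197935 0.37370804 0.15907336]
3173 [0.41773871 0.34500458 0.0415559 ] [0.44484672 0.45149947 0.05054614]
0.35 154 [0.4257 0.4444] 0.0475
0.36 163 [0.4242 0.4435] 0.0473
0.37 167 [0.4236 0.4427] 0.0474
0.38 169 [0.423 0.442] 0.0474
0.39 176 [0.4224 0.4412] 0.0474
0.4 179 [0.4219 0.4403] 0.0474
0.41 183 [0.4208 0.4395] 0.0474
0.42 193 [0.42   0.4387] 0.0474
0.43 200 [0.4194 0.438 ] 0.0475
0.44 216 [0.4181 0.4378] 0.0473
0.45 129 [0.42   0.4359] 0.0463
```

View pics/w1.png

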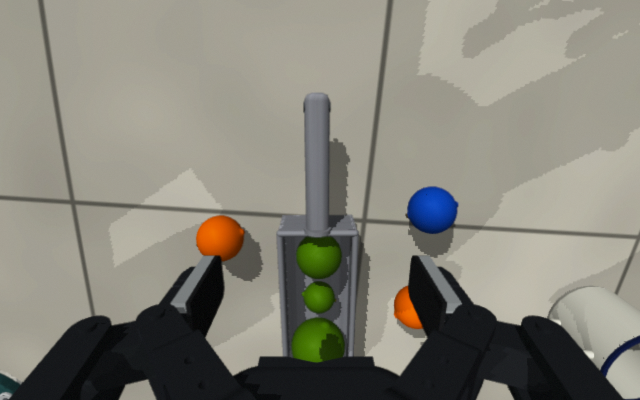

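```bash
python3 -c "
from h import *
print(rel([.4306,.405,.020],4.4))"
```

```text
(array([-3.3 , 13.94, -0.03]), np.float64(-0.07))
```

```bash
python3 -m crank '{"translation":[[-3,4,0],[-3,8,0],[-3,11,0],[-3,13,0],[-3,13.8,0],[-3,13.8,0],[-3,13.8,0]],"turn":[0,0,0,0,0,0,0]}'
python3 -m crank '{"translation":[[0,0,0],[0,0,0],[0,0,0],[0,0,0],[0,0,0],[0,0,0]],"turn":[0,0,0,0,0,0]}' -1 20
python3 -c "
from h import *
print(rel([.4306,.405,.020],4.4))"
```

```text
clock: 4.68
ee_pos: [0.4307, 0.4046, 0.0224]
orientation: [[0.066, 0.001, 0.998], [-0.998, 0.001, 0.066], [-0.001, -1.0, 0.001]]
contact_force: [-0.3, -0.5, -0.2]
grip_width: 0.0855
clock: 5.42
ee_pos: [0.4302, 0.4042, 0.0215]
orientation: [[0.066, 0.0, 0.998], [-0.998, 0.0, 0.066], [-0.0, -1.0, 0.0]]
contact_force: [0.4, -0.1, 1.4]
grip_width: 0.0197
(array([-0.08,  0.15,  0.04]), np.float64(-0.06))
```

Gripped. Now a small lift at low force, to see whether the handle pivots between the pads. The moves can't tilt the tool, so the scoop will have to tip about the jaw axis.

```bash
python3 -m crank '{"translation":[[0,-0.8,0],[0,-1.6,0],[0,-2.4,0],[0,-3,0],[0,-3,0]],"turn":[0,0,0,0,0]}'
cat > look.py <<'E'
from h import *
import sys
def meas(tag):
    s=sense();c=capture("top");W=cloud(c);cv2.imwrite(f"pics/top_{tag}.png",c["color"][:,:,::-1])
    c2=capture("scene");cv2.imwrite(f"pics/scene_{tag}.png",c2["color"][:,:,::-1])
    print(s["clock"],s["ee_pos"].round(4),s["contact_force"].round(1),s["ft_torque"].round(2))
    return s,W,c,c2
if __name__=="__main__":
    s,W,c,c2=meas(sys.argv[1])
    m=models.masks_of("scoop",c)
    if m:
        r=m[0]["region"]; v,u=np.nonzero(r); print(m[0]["score"],u.min(),u.max(),v.min(),v.max())
        P=W[r];P=P[(P[:,2]>-.01)&(P[:,2]<.5)]
        for y in np.arange(P[:,1].min()+.01,P[:,1].max(),.02):
            q=P[abs(P[:,1]-y)<.004]
            if len(q)>8: print(y.round(3),len(q),"x",np.percentile(q[:,0],[5,95]).round(3),"z",np.percentile(q[:,2],[5,50,95]).round(3))
E
python3 look.py t1
```

```text
clock: 6.05
ee_pos: [0.4302, 0.4044, 0.0519]
orientation: [[0.066, 0.001, 0.998], [-0.998, 0.001, 0.066], [-0.001, -1.0, 0.001]]
contact_force: [-0.3, -0.0, -1.6]
grip_width: 0.0195
6.05 [0.4302 0.4044 0.0519] [-0.3 -0.  -1.6] [0.18 0.08 0.04]
0.72 161 279 230 265
0.158 91 x [0.412 0.477] z [0.007 0.011 0.034]
0.178 26 x [0.41 0.48] z [0.003 0.037 0.043]
0.198 34 x [0.407 0.477] z [0.008 0.041 0.045]
0.218 76 x [0.408 0.474] z [0.005 0.01  0.048]
0.238 64 x [0.407 0.472] z [0.008 0.012 0.051]
0.258 49 x [0.405 0.473] z [0.012 0.018 0.054]
0.278 50 x [0.403 0.472] z [0.014 0.022 0.057]
0.298 103 x [0.404 0.466] z [0.015 0.019 0.059]
0.318 113 x [0.402 0.468] z [0.018 0.022 0.061]
0.338 147 x [0.408 0.463] z [0.022 0.049 0.072]
0.358 41 x [0.424 0.456] z [-0.003  0.07   0.074]
0.378 36 x [0.421 0.44 ] z [0.    0.073 0.076]
0.398 44 x [0.417 0.44 ] z [0.01  0.077 0.088]
```

View pics/scene_t1.png

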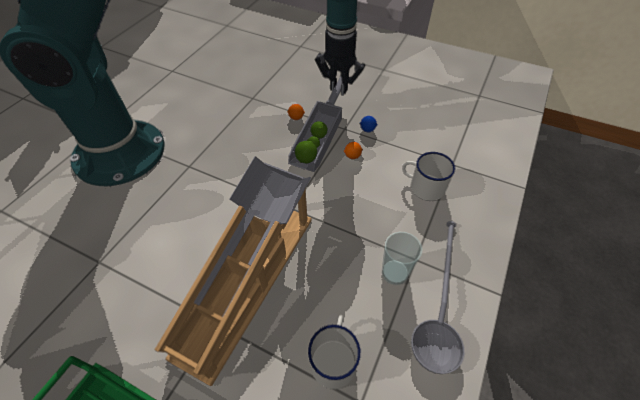

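At 20 N the scoop pivots about 7° nose down with its mouth still on the counter, so the grip works as a hinge. I'll lower it back to level, clamp at 120 N and lift.

```bash
python3 -m crank '{"translation":[[0,0.8,0],[0,1.6,0],[0,2.4,0],[0,3,0],[0,3,0]],"turn":[0,0,0,0,0]}'
python3 -m crank '{"translation":[[0,0,0],[0,0,0],[0,0,0]],"turn":[0,0,0]}' -1 120
python3 -m crank '{"translation":[[0,-0.5,0],[0,-1.2,0],[0,-2,0],[0,-3,0],[0,-4,0],[0,-4,0]],"turn":[0,0,0,0,0,0]}'
python3 look.py t2
```

```text
clock: 6.82
ee_pos: [0.4299, 0.4043, 0.0211]
orientation: [[0.067, -0.0, 0.998], [-0.998, 0.0, 0.067], [-0.0, -1.0, -0.0]]
contact_force: [0.2, 0.3, 2.8]
grip_width: 0.0193
clock: 7.2
ee_pos: [0.43, 0.4043, 0.0214]
orientation: [[0.066, 0.0, 0.998], [-0.998, 0.001, 0.066], [-0.001, -1.0, 0.0]]
contact_force: [-1.1, 1.2, 2.2]
grip_width: 0.0178
clock: 7.95
ee_pos: [0.4306, 0.4047, 0.0624]
orientation: [[0.066, 0.001, 0.998], [-0.998, 0.002, 0.066], [-0.002, -1.0, 0.002]]
contact_force: [0.4, 0.7, -3.8]
grip_width: 0.0181
7.95 [0.4306 0.4047 0.0624] [ 0.4  0.7 -3.8] [0.53 0.02 0.02]
0.74 160 280 229 264
0.152 100 x [0.414 0.477] z [0.05  0.053 0.072]
0.172 36 x [0.409 0.479] z [0.042 0.06  0.08 ]
0.192 21 x [0.411 0.478] z [0.046 0.078 0.082]
0.212 56 x [0.408 0.476] z [0.041 0.048 0.082]
0.232 61 x [0.408 0.473] z [0.04  0.047 0.083]
0.252 69 x [0.404 0.473] z [0.04  0.046 0.082]
0.272 42 x [0.403 0.473] z [0.042 0.049 0.083]
0.292 85 x [0.403 0.47 ] z [0.04  0.045 0.084]
0.312 107 x [0.403 0.466] z [0.041 0.043 0.083]
0.332 243 x [0.405 0.463] z [0.041 0.065 0.085]
0.352 30 x [0.427 0.442] z [0.084 0.087 0.089]
0.372 29 x [0.423 0.44 ] z [0.083 0.087 0.089]
0.392 31 x [0.422 0.439] z [0.083 0.087 0.089]
```

Clamped at 120 N, the scoop lifts level with the wall tops at z≈0.083 and the limes in place. Next I'll lift clear and bring the front of the bowl's base over the tray's back plate, aligned with the sizer.

```bash
python3 -m crank '{"translation":[[0,-1,0],[0,-2.5,0],[0,-5,0],[0,-8,0],[0,-11,0],[0.5,-14,0.2],[2,-16,0.6],[4,-16.3,1.2],[6.5,-16.3,1.9],[9,-16.3,2.6],[11.5,-16.3,3.2],[13.5,-16.3,3.8]],"turn":[0,0,0,0,0,0,0,0.1,0.2,0.3,0.35,0.38]}'
python3 -m crank '{"translation":[[1.5,0,0.4],[2.7,0,0.7],[3.4,0,0.9],[3.6,0,0.9],[3.6,0,0.9],[3.6,0,0.9]],"turn":[0,0,0,0,0,0]}'
python3 look.py t3
```

```text
clock: 9.6
ee_pos: [0.4767, 0.2692, 0.2235]
orientation: [[-0.002, -0.002, 1.0], [-1.0, -0.002, -0.002], [0.002, -1.0, -0.002]]
contact_force: [0.2, -0.9, -3.3]
grip_width: 0.018
clock: 10.35
ee_pos: [0.4857, 0.2367, 0.2244]
orientation: [[0.001, 0.0, 1.0], [-1.0, 0.001, 0.001], [-0.001, -1.0, 0.0]]
contact_force: [-0.6, -0.8, -2.8]
grip_width: 0.018
10.35 [0.4857 0.2367 0.2244] [-0.6 -0.8 -2.8] [0.58 0.06 0.04]
0.97 228 359 206 245
-0.017 142 x [0.455 0.517] z [0.213 0.216 0.22 ]
0.003 57 x [0.449 0.52 ] z [0.205 0.236 0.243]
0.023 35 x [0.451 0.52 ] z [0.208 0.242 0.245]
0.043 107 x [0.452 0.518] z [0.203 0.207 0.244]
0.063 85 x [0.452 0.517] z [0.204 0.209 0.244]
0.083 103 x [0.452 0.517] z [0.203 0.207 0.245]
0.103 63 x [0.45  0.519] z [0.206 0.212 0.245]
0.123 110 x [0.451 0.519] z [0.203 0.208 0.245]
0.143 153 x [0.451 0.516] z [0.202 0.206 0.245]
0.163 256 x [0.454 0.516] z [0.203 0.217 0.247]
0.183 45 x [0.475 0.493] z [0.244 0.249 0.251]
0.203 38 x [0.478 0.493] z [0.247 0.249 0.251]
```

View pics/top_t3.png

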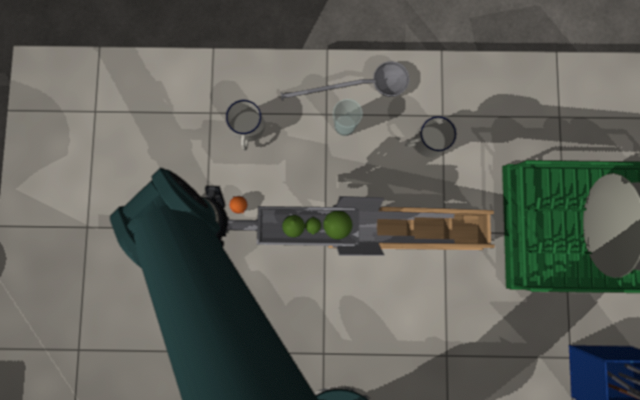

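View pics/scene_t3.png

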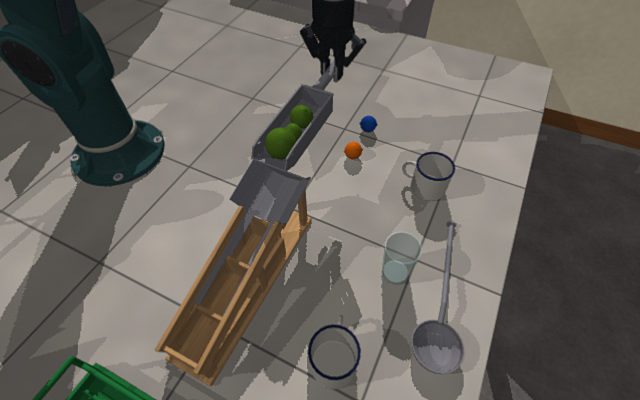

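The scoop is level over the tray with all three limes in it (top view 291, 313, 338 at row 225), about 3.5 mm off the centreline. I'll lower it to the plate and correct that.

```bash
python3 -m crank '{"translation":[[0,0.8,0.2],[0,1.8,0.35],[0,2.8,0.35],[0,3.5,0.35],[0,3.8,0.35],[0,3.9,0.35],[0,4.0,0.35],[0,4.0,0.35]],"turn":[0,0,0,0,0,0,0,0]}'
python3 -c "
from h import *
s=sense();print(s['contact_force'],s['ft_torque'],s['ee_pos'])"
```

```text
clock: 11.5
ee_pos: [0.4895, 0.236, 0.1845]
orientation: [[-0.0, 0.0, 1.0], [-1.0, 0.0, -0.0], [-0.0, -1.0, 0.0]]
contact_force: [0.1, 0.4, -3.8]
grip_width: 0.0176
[ 0.12014078  0.36477949 -3.80623962] [ 0.53109643  0.01712124 -0.01733321] [0.48950138 0.23595267 0.18449109]
```

```bash
python3 -m crank '{"translation":[[0,0,0],[0,0,0],[0,0,0]],"turn":[0,0,0]}' -1 20
python3 -m crank '{"translation":[[0.1,-0.5,0],[0.2,-1,0],[0.3,-1.45,0],[0.45,-1.9,0],[0.6,-2.4,0],[0.75,-2.85,0],[0.9,-3.3,0],[1.05,-3.8,0],[1.2,-4.2,0],[1.35,-4.6,0],[1.35,-4.6,0]],"turn":[0,0,0,0,0,0,0,0,0,0,0]}'
python3 look.py t4
```

```text
clock: 11.88
ee_pos: [0.4894, 0.2359, 0.1843]
orientation: [[-0.0, 0.0, 1.0], [-1.0, 0.0, -0.0], [-0.0, -1.0, 0.0]]
contact_force: [0.9, -0.0, -2.9]
grip_width: 0.0181
clock: 13.25
ee_pos: [0.4896, 0.2223, 0.2306]
orientation: [[-0.0, 0.001, 1.0], [-1.0, 0.0, -0.0], [-0.0, -1.0, 0.001]]
contact_force: [-0.6, 0.2, -3.9]
grip_width: 0.0181
13.25 [0.4896 0.2223 0.2306] [-0.6  0.2 -3.9] [ 0.58 -0.02  0.01]
0.71 237 366 204 244
-0.027 129 x [0.455 0.52 ] z [0.218 0.221 0.244]
-0.007 42 x [0.453 0.524] z [0.21  0.247 0.251]
0.013 65 x [0.453 0.533] z [0.156 0.219 0.25 ]
0.033 149 x [0.454 0.521] z [0.208 0.212 0.25 ]
0.053 105 x [0.454 0.521] z [0.209 0.216 0.25 ]
0.073 83 x [0.454 0.521] z [0.21  0.217 0.251]
0.093 66 x [0.454 0.522] z [0.21  0.218 0.251]
0.113 158 x [0.457 0.521] z [0.209 0.212 0.251]
0.133 159 x [0.456 0.52 ] z [0.209 0.212 0.252]
0.153 230 x [0.458 0.518] z [0.211 0.251 0.258]
0.173 48 x [0.459 0.497] z [0.088 0.255 0.258]
0.193 41 x [0.482 0.496] z [0.252 0.255 0.258]
```

View pics/scene_t4.png

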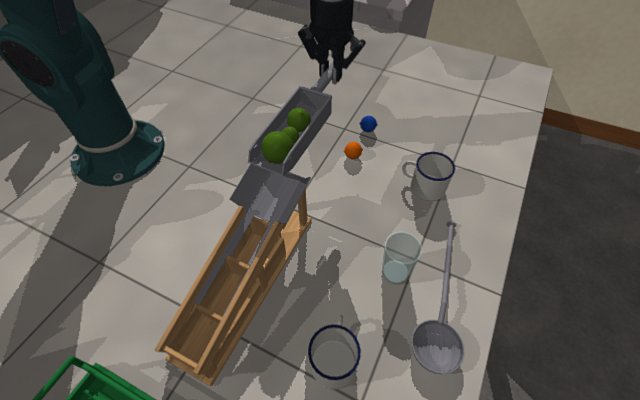

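At this setting the handle didn't pivot: the scoop rose level and the opening stayed at 18.1 mm, against 19.5 mm in the 20 N test, so the grip hasn't relaxed. I'll go back to the plate and ease the opening carefully.

```bash
python3 -m crank '{"translation":[[-0.3,1.1,0],[-0.65,2.3,0],[-1,3.4,0],[-1.2,4.2,0],[-1.35,4.65,0],[-1.35,4.75,0],[-1.35,4.75,0]],"turn":[0,0,0,0,0,0,0]}'
python3 -m crank '{"translation":[[0,0,0],[0,0,0]],"turn":[0,0]}' -0.57 20
python3 -m crank '{"translation":[[0,0,0],[0,0,0]],"turn":[0,0]}' -0.55 20
python3 -c "
from h import *
s=sense();print(s['contact_force'],s['ft_torque'],s['ee_pos'],s['grip_width'])"
```

```text
clock: 14.28
ee_pos: [0.4895, 0.2359, 0.1831]
orientation: [[-0.0, 0.0, 1.0], [-1.0, 0.0, -0.0], [-0.0, -1.0, 0.0]]
contact_force: [-1.3, -0.3, -2.7]
grip_width: 0.0181
clock: 14.52
ee_pos: [0.4896, 0.2358, 0.1831]
orientation: [[-0.0, 0.001, 1.0], [-1.0, 0.0, -0.0], [-0.0, -1.0, 0.001]]
contact_force: [0.2, -0.2, -2.1]
grip_width: 0.0187
clock: 14.78
ee_pos: [0.4895, 0.2359, 0.1829]
orientation: [[0.0, 0.0, 1.0], [-1.0, 0.0, 0.0], [-0.0, -1.0, 0.0]]
contact_force: [-0.9, -0.9, -2.9]
grip_width: 0.0193
[-0.90470124 -0.92601212 -2.92886637] [ 0.41710384  0.01760862 -0.05747159] [0.4894894  0.23588718 0.18285992] 0.019348050994608058
```

```bash
python3 -m crank '{"translation":[[0,0,0],[0.1,-0.5,0],[0.2,-1,0],[0.3,-1.4,0],[0.3,-1.4,0]],"turn":[0,0,0,0,0]}' -1 20
python3 look.py t5 | tail -12
python3 -c "
from h import *
s=sense();print(s['ft_torque'],s['grip_width'])"
```

```text
clock: 15.4
ee_pos: [0.4896, 0.2327, 0.1973]
orientation: [[-0.0, 0.001, 1.0], [-1.0, 0.0, -0.0], [-0.0, -1.0, 0.001]]
contact_force: [-0.6, -0.4, -2.6]
grip_width: 0.0194
-0.014 95 x [0.456 0.52 ] z [0.169 0.172 0.197]
0.006 41 x [0.45  0.523] z [0.149 0.2   0.203]
0.026 56 x [0.452 0.523] z [0.164 0.173 0.205]
0.046 90 x [0.454 0.521] z [0.165 0.171 0.205]
0.066 96 x [0.456 0.522] z [0.165 0.17  0.206]
0.086 54 x [0.455 0.522] z [0.168 0.175 0.21 ]
0.106 75 x [0.453 0.522] z [0.169 0.175 0.211]
0.126 147 x [0.455 0.52 ] z [0.169 0.172 0.212]
0.146 142 x [0.455 0.521] z [0.17  0.173 0.213]
0.166 140 x [0.46  0.516] z [0.172 0.214 0.222]
0.186 40 x [0.479 0.496] z [0.215 0.219 0.222]
0.206 47 x [0.479 0.496] z [0.217 0.221 0.223]
[ 0.18815264 -0.08768916  0.01645811] 0.01918929046223393
```

Now it pivots (about 4° nose down, base on the plate, moment back to 0.19 N m). I'll continue to about 20°, still short of where the limes roll out.

```bash
python3 -m crank '{"translation":[[0.1,-0.47,0],[0.28,-1.0,0],[0.45,-1.6,0],[0.7,-2.3,0],[0.9,-2.9,0],[1.15,-3.5,0],[1.47,-4.1,0],[1.75,-4.7,0],[2.05,-5.3,0],[2.38,-5.9,0],[2.38,-5.9,0]],"turn":[0,0,0,0,0,0,0,0,0,0,0]}'
python3 look.py t6 | tail -15
python3 -c "
from h import *
s=sense();print(s['ft_torque'],s['grip_width'])"
```

```text
clock: 16.92
ee_pos: [0.4896, 0.2087, 0.2563]
orientation: [[-0.001, 0.001, 1.0], [-1.0, -0.0, -0.001], [0.0, -1.0, 0.001]]
contact_force: [0.6, -0.3, -2.9]
grip_width: 0.0195
16.925 [0.4896 0.2087 0.2563] [ 0.6 -0.3 -2.9] [0.12 0.04 0.05]
0.68 242 357 204 243
-0.016 59 x [0.453 0.522] z [0.16  0.164 0.193]
0.004 39 x [0.452 0.524] z [0.16  0.199 0.202]
0.024 72 x [0.453 0.522] z [0.166 0.174 0.21 ]
0.044 90 x [0.454 0.522] z [0.173 0.179 0.218]
0.064 96 x [0.454 0.521] z [0.179 0.186 0.225]
0.084 71 x [0.454 0.524] z [0.189 0.198 0.232]
0.104 138 x [0.455 0.52 ] z [0.194 0.197 0.239]
0.124 170 x [0.457 0.52 ] z [0.201 0.205 0.246]
0.144 223 x [0.458 0.519] z [0.209 0.253 0.261]
0.164 53 x [0.48  0.497] z [0.261 0.265 0.268]
0.184 55 x [0.479 0.502] z [0.    0.272 0.276]
[ 0.01842149 -0.01456784  0.02897789] 0.019323311225912354
```

View pics/scene_t6.png

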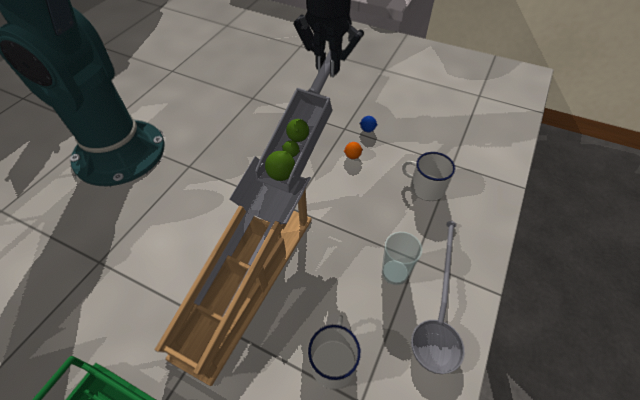

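Tilt is about 20°, with the limes against the lip (large at 280,165 in the scene view). Now the slow pour.

```bash
python3 -m crank '{"translation":[[0.17,-0.27,0],[0.35,-0.54,0],[0.53,-0.82,0],[0.7,-1.1,0],[0.88,-1.37,0],[1.06,-1.64,0],[1.2,-1.85,0],[1.35,-2.05,0],[1.5,-2.25,0],[1.65,-2.45,0],[1.8,-2.64,0],[1.8,-2.64,0]],"turn":[0,0,0,0,0,0,0,0,0,0,0,0]}'
python3 look.py t7 | tail -13
```

```text
clock: 18.58
ee_pos: [0.4895, 0.191, 0.2824]
orientation: [[-0.0, 0.0, 1.0], [-1.0, 0.0, -0.0], [-0.0, -1.0, 0.0]]
contact_force: [0.5, -0.3, -1.2]
grip_width: 0.0192
18.575 [0.4895 0.191  0.2824] [ 0.5 -0.3 -1.2] [ 0.23 -0.01  0.06]
0.62 250 360 203 243
-0.021 136 x [0.457 0.52 ] z [0.164 0.167 0.197]
-0.001 142 x [0.456 0.52 ] z [0.165 0.167 0.208]
0.019 134 x [0.454 0.521] z [0.173 0.176 0.219]
0.039 152 x [0.455 0.52 ] z [0.182 0.186 0.228]
0.059 156 x [0.456 0.521] z [0.192 0.195 0.239]
0.079 162 x [0.456 0.52 ] z [0.202 0.205 0.249]
0.099 161 x [0.455 0.521] z [0.212 0.215 0.259]
0.119 181 x [0.457 0.52 ] z [0.221 0.225 0.268]
0.139 144 x [0.457 0.519] z [0.245 0.258 0.284]
0.159 55 x [0.479 0.496] z [0.287 0.292 0.295]
```

View pics/scene_t7.png

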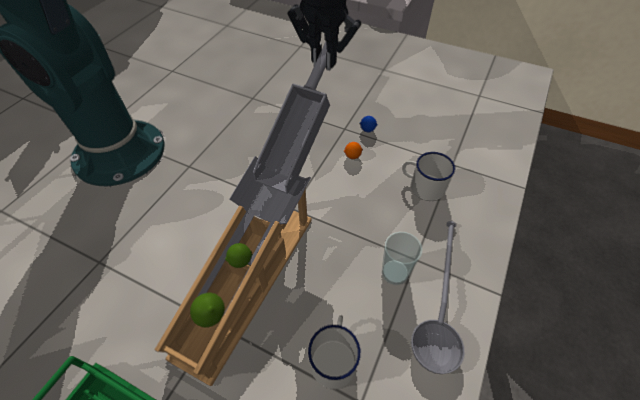

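```bash
python3 - <<'E'
from h import *
c=capture("scene"); c2=capture("top")
a=cv2.resize(c["color"][170:390,150:320,::-1],None,fx=2.3,fy=2.3,interpolation=cv2.INTER_CUBIC)
b=cv2.resize(c2["color"][180:270,320:510,::-1],None,fx=2,fy=2)
out=np.zeros((510,780,3),np.uint8);out[:a.shape[0],:a.shape[1]]=a;out[:b.shape[0],395:395+b.shape[1]]=b
cv2.imwrite("pics/l8.png",out)
for q in ["lime_small_center","lime_medium_center","lime_large_center"]:
  for n,k in(("scene",c),("top",c2)):
    for d in models.find_in(q,k): print(n,q,np.round(d["centre"],3),round(d["score"],2))
for n,k in(("scene",c),("top",c2)):
    W=cloud(k); h=cv2.cvtColor(k["color"],cv2.COLOR_RGB2HSV)
    m=((h[...,0]>33)&(h[...,0]<58)&(h[...,1]>130)).astype(np.uint8)
    nn,l,st,ce=cv2.connectedComponentsWithStats(m)
    for i in range(1,nn):
        if st[i,4]>15: P=W[(l==i)]; print(n,ce[i].round(),st[i],np.median(P,0).round(3))
E
```

```text
top lime_small_center [ 0.481 -0.136  0.066] 0.69
scene lime_medium_center [0.54  0.346 0.031] 0.72
scene lime_medium_center [ 0.498 -0.193  0.103] 0.64
scene lime_medium_center [0.549 0.241 0.033] 0.47
top lime_medium_center [ 0.492 -0.207  0.055] 0.61
scene lime_large_center [ 0.498 -0.289  0.08 ] 0.79
scene lime_large_center [0.484 0.069 0.212] 0.72
top lime_large_center [ 0.484 -0.298  0.066] 0.74
scene [244. 257.] [237 252  14  12 108] [ 0.484 -0.139  0.069]
scene [230. 277.] [219 265  24  25 458] [ 0.497 -0.192  0.098]
scene [199. 329.] [184 312  33  37 869] [ 0.498 -0.287  0.082]
top [471. 229.] [459 219  24  22 423] [ 0.487 -0.296  0.066]
top [430. 228.] [422 220  17  17 230] [ 0.488 -0.204  0.057]
top [401. 231.] [396 228  12   7  72] [ 0.48  -0.136  0.067]
```

View pics/l8.png

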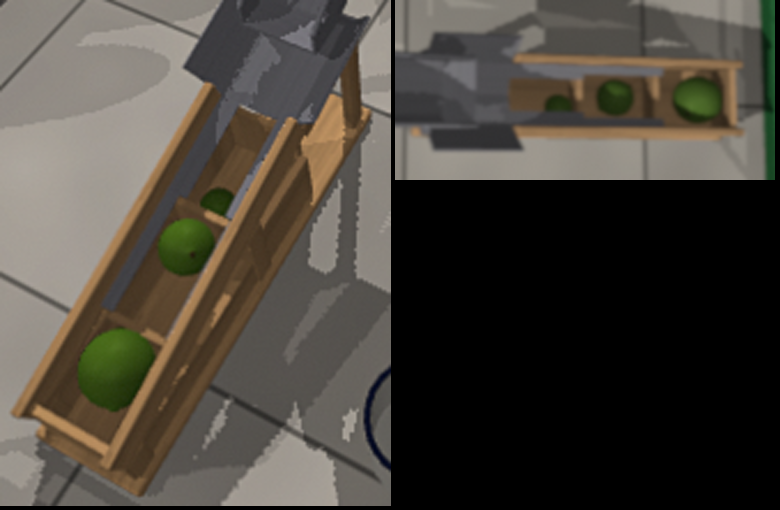

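All three limes are lodged in their own bays (small y≈-0.136, medium -0.205, large -0.296), and the scoop is empty. I'll level it again by reversing on the plate, then clamp it and carry it back.

```bash
python3 -m crank '{"translation":[[-0.45,0.65,0],[-0.9,1.3,0],[-1.77,2.62,0],[-2.25,3.5,0],[-2.68,4.36,0],[-3.1,5.3,0],[-3.44,6.16,0],[-3.75,7.1,0],[-4.04,8.03,0],[-4.28,9.0,0],[-4.5,9.9,0],[-4.5,9.9,0]],"turn":[0,0,0,0,0,0,0,0,0,0,0,0]}'
python3 -m crank '{"translation":[[0,0,0],[0,0,0],[0,0,0]],"turn":[0,0,0]}' -1 100
python3 look.py t9 | tail -13
```

```text
clock: 20.62
ee_pos: [0.489, 0.236, 0.1823]
orientation: [[0.001, -0.001, 1.0], [-1.0, -0.001, 0.001], [0.001, -1.0, -0.001]]
contact_force: [-0.1, 0.1, 0.8]
grip_width: 0.0194
clock: 21.0
ee_pos: [0.4894, 0.2358, 0.1833]
orientation: [[-0.001, 0.0, 1.0], [-1.0, -0.0, -0.001], [0.0, -1.0, 0.0]]
contact_force: [0.1, 0.1, 0.4]
grip_width: 0.0177
21.0 [0.4894 0.2358 0.1833] [0.1 0.1 0.4] [-0.06  0.01 -0.  ]
```

View pics/scene_t9.png

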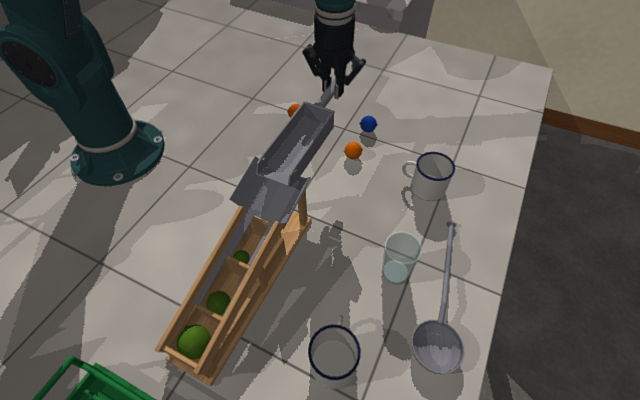

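```bash
python3 -m crank '{"translation":[[0,-1,0],[0,-2.5,0],[0,-4,0],[-2,-4.3,-0.7],[-5,-4.3,-1.8],[-8,-4.3,-2.8],[-11,-4.3,-3.9],[-14,-4.3,-5],[-16,-4.3,-5.7],[-16.8,-4.3,-5.9],[-16.8,-4.3,-5.9],[-16.8,-4.3,-5.9]],"turn":[0,0,0,0,-0.1,-0.2,-0.3,-0.38,-0.38,-0.38,-0.38,-0.38]}'
python3 -m crank '{"translation":[[0,2,0],[0,5,0],[0,8,0],[0,11,0],[0,14,0],[0,16,0],[0,17,0],[0,17.5,0],[0,17.5,0]],"turn":[0,0,0,0,0,0,0,0,0]}'
python3 look.py t10
```

```text
clock: 22.65
ee_pos: [0.4311, 0.4025, 0.2259]
orientation: [[0.064, 0.0, 0.998], [-0.998, -0.002, 0.064], [0.002, -1.0, -0.0]]
contact_force: [0.8, -0.1, -0.1]
grip_width: 0.018
clock: 23.78
ee_pos: [0.4307, 0.4044, 0.0516]
orientation: [[0.066, 0.001, 0.998], [-0.998, 0.001, 0.066], [-0.0, -1.0, 0.001]]
contact_force: [-0.1, -0.6, -2.0]
grip_width: 0.0182
23.775 [0.4307 0.4044 0.0516] [-0.1 -0.6 -2. ] [ 0.25  0.02 -0.05]
0.68 163 280 229 264
0.153 96 x [0.413 0.477] z [0.036 0.04  0.065]
0.173 98 x [0.413 0.477] z [0.027 0.031 0.068]
0.193 105 x [0.411 0.475] z [0.027 0.031 0.068]
0.213 106 x [0.41  0.472] z [0.028 0.031 0.069]
0.233 101 x [0.408 0.472] z [0.028 0.031 0.069]
0.253 106 x [0.407 0.471] z [0.028 0.032 0.07 ]
0.273 98 x [0.407 0.467] z [0.028 0.031 0.069]
0.293 111 x [0.405 0.47 ] z [0.028 0.032 0.07 ]
0.313 110 x [0.403 0.468] z [0.028 0.031 0.072]
0.333 249 x [0.406 0.465] z [0.03  0.057 0.075]
0.353 31 x [0.424 0.442] z [0.07  0.074 0.078]
0.373 28 x [0.424 0.44 ] z [0.073 0.076 0.079]
0.393 25 x [0.424 0.437] z [0.074 0.076 0.077]
```

View pics/top_t10.png

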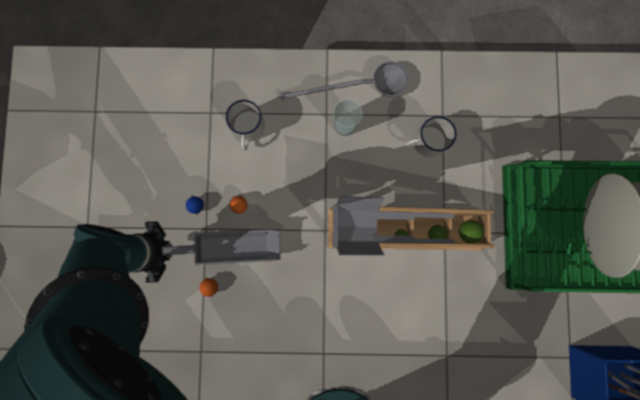

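The scoop is nearly level, about 28 mm up over its clear starting spot. Now a gentle set-down.

```bash
python3 -m crank '{"translation":[[0,0.7,0],[0,1.4,0],[0,2,0],[0,2.4,0],[0,2.7,0],[0,2.85,0],[0,3,0],[0,3.1,0],[0,3.1,0],[0,3.1,0]],"turn":[0,0,0,0,0,0,0,0,0,0]}'
python3 look.py t11 | tail -13
```

```text
clock: 25.18
ee_pos: [0.4303, 0.4047, 0.0216]
orientation: [[0.067, 0.001, 0.998], [-0.998, 0.0, 0.067], [-0.0, -1.0, 0.001]]
contact_force: [-1.1, 0.0, 8.4]
grip_width: 0.0179
0.153 104 x [0.412 0.478] z [0.012 0.016 0.038]
0.173 99 x [0.412 0.477] z [0.003 0.007 0.043]
0.193 108 x [0.409 0.475] z [0.001 0.006 0.044]
0.213 104 x [0.407 0.472] z [0.001 0.005 0.044]
0.233 104 x [0.406 0.474] z [0.001 0.005 0.044]
0.253 105 x [0.404 0.474] z [0.001 0.005 0.043]
0.273 110 x [0.403 0.473] z [-0.     0.004  0.043]
0.293 103 x [0.404 0.469] z [0.001 0.005 0.045]
0.313 97 x [0.403 0.467] z [0.    0.004 0.043]
0.333 215 x [0.404 0.463] z [0.002 0.027 0.046]
0.353 34 x [0.423 0.443] z [-0.     0.046  0.049]
0.373 26 x [0.423 0.439] z [0.043 0.047 0.05 ]
0.393 30 x [0.42  0.439] z [0.042 0.046 0.048]
```

```bash
python3 -m crank '{"translation":[[0,-0.05,0],[0,-0.05,0],[0,-0.05,0]],"turn":[0,0,0]}' -0.55 20
python3 -m crank '{"translation":[[0,0,0],[0,0,0],[0,0,0]],"turn":[0,0,0]}' -0.4 20
python3 -m crank '{"translation":[[0,0,0],[0,0,0],[0,0,0],[0,0,0],[0,0,0]],"turn":[0,0,0,0,0]}' 0.8 20
python3 -m crank '{"translation":[[0,-1,0],[0,-3,0],[0,-6,0],[0,-10,0],[0,-14,0],[0,-16,0],[0,-16,0],[0,-16,0]],"turn":[0,0,0,0,0,0,0,0]}'
python3 look.py t12 | tail -14
python3 - <<'E'
from h import *
c=capture("scene");W=cloud(c); h=cv2.cvtColor(c["color"],cv2.COLOR_RGB2HSV)
cv2.imwrite("pics/fin.png",cv2.resize(c["color"][60:390,130:480,::-1],None,fx=1.7,fy=1.7))
c2=capture("top")
for n,k in(("scene",c),("top",c2)):
    W=cloud(k); h=cv2.cvtColor(k["color"],cv2.COLOR_RGB2HSV)
    m=((h[...,0]>33)&(h[...,0]<58)&(h[...,1]>130)).astype(np.uint8)
    nn,l,st,ce=cv2.connectedComponentsWithStats(m)
    for i in range(1,nn):
        if st[i,4]>15: P=W[(l==i)]; print(n,ce[i].round(),st[i,4],np.median(P,0).round(3),"top z",np.percentile(P[:,2],95).round(3))
for q in ["mug_a_center","tumbler_center"]:
    for d in models.find_in(q,c): print(q,np.round(d["centre"],3),round(d["score"],2))
E
```

```text
clock: 25.7
ee_pos: [0.4304, 0.4046, 0.0218]
orientation: [[0.066, 0.001, 0.998], [-0.998, 0.0, 0.066], [-0.0, -1.0, 0.001]]
contact_force: [-1.6, 0.0, 5.4]
grip_width: 0.0192
clock: 26.08
ee_pos: [0.4304, 0.404, 0.0206]
orientation: [[0.066, -0.0, 0.998], [-0.998, -0.0, 0.066], [0.0, -1.0, -0.0]]
contact_force: [0.4, -0.3, 0.5]
grip_width: 0.0259
clock: 26.7
ee_pos: [0.4304, 0.4041, 0.0207]
orientation: [[0.066, -0.0, 0.998], [-0.998, -0.0, 0.066], [0.0, -1.0, -0.0]]
contact_force: [-0.6, -0.3, 0.1]
grip_width: 0.0769
clock: 27.7
ee_pos: [0.4301, 0.4034, 0.1806]
orientation: [[0.066, -0.0, 0.998], [-0.998, -0.001, 0.066], [0.001, -1.0, -0.0]]
contact_force: [0.1, 0.7, -1.3]
grip_width: 0.0766
0.173 98 x [0.412 0.476] z [0.    0.004 0.041]
0.193 107 x [0.409 0.475] z [-0.     0.004  0.043]
0.213 98 x [0.409 0.474] z [-0.     0.004  0.041]
0.233 96 x [0.409 0.472] z [-0.     0.004  0.042]
0.253 93 x [0.406 0.471] z [-0.001  0.004  0.042]
0.273 108 x [0.406 0.471] z [0.001 0.004 0.044]
0.293 99 x [0.405 0.468] z [0.    0.004 0.043]
0.313 104 x [0.403 0.468] z [-0.     0.004  0.043]
0.333 213 x [0.407 0.463] z [0.002 0.03  0.047]
0.353 43 x [0.423 0.456] z [-0.001  0.046  0.051]
0.373 22 x [0.425 0.437] z [0.045 0.048 0.05 ]
0.393 28 x [0.421 0.438] z [0.043 0.046 0.048]
0.413 23 x [0.423 0.436] z [0.043 0.046 0.049]
0.433 28 x [0.42  0.436] z [0.043 0.047 0.05 ]
scene [241. 256.] 141 [ 0.478 -0.138  0.067] top z 0.071
scene [218. 302.] 389 [ 0.485 -0.229  0.053] top z 0.059
scene [193. 341.] 848 [ 0.492 -0.305  0.065] top z 0.072
top [471. 231.] 420 [ 0.483 -0.296  0.065] top z 0.073
top [438. 232.] 187 [ 0.48  -0.223  0.054] top z 0.06
top [401. 232.] 44 [ 0.476 -0.135  0.067] top z 0.069
mug_a_center [ 0.707 -0.211  0.022] 0.7
tumbler_center [0.749 0.007 0.069] 0.6
```

View pics/fin.png

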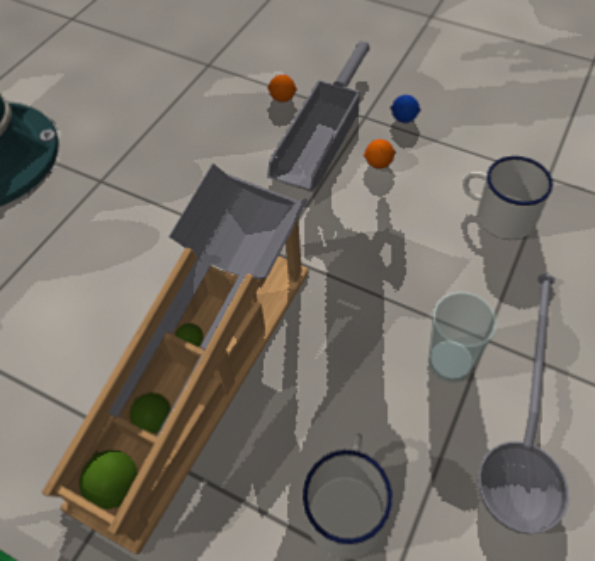

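The final view shows one lime in each compartment, the scoop empty and level on the counter, and the mugs and tumbler where they were. Handing in.

```bash
python3 -c "
from h import *
print(job.sign_off(), sense()['clock'])"
```

```text
the job is handed in; nothing more can be done
the job is handed in; nothing more can be done
```

The limes are graded, one in each correct compartment, and the empty scoop is back on the counter. The job was handed in at about 28 s on the robot's clock; it gave no verdict.

**What I did:** The moves can't tilt the tool, so I gripped the handle about 25 mm behind the named point and lifted the scoop level at 120 N. I rested the bowl's base on the tray's back plate, eased the grip so the handle could pivot in the pads, and raised the hand slowly. The limes had all rolled out by about 27°. I then levelled the scoop on the plate, clamped it again and set it down at its starting spot.

**What went wrong on the way:** My first try at tipping failed because dropping the force setting to 20 N did not loosen the grip, so the scoop rose level. I went back to the plate, eased the opening to about 19.3 mm, closed again at 20 N, and it pivoted.

**Last checks:**

| Lime | Centre above its compartment floor | Allowed |
|---|---|---|
| Small | about 13 mm | 0–31 mm |
| Medium | about 20 mm | 0–37 mm |
| Large | about 27 mm | 0–43 mm |

- **Scoop:** it is empty and level, with its inside floor at about 4 mm and its wall tops even along the length. The gripper is open and about 16 cm above where it let go.
- **Mugs and tumbler:** one mug and the tumbler measured within about 5 mm of where they started. The other mug I checked only by eye, and it looks unmoved.
- **Medium lime:** it rolled about 20 mm further down inside its own compartment after my first look and was still inside at the last check.

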